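# Make up the builder's and the painter's kit trays

### The job

Make up the two kit trays for club night: the builder's tray (two bays) gets the car body shell in its long bay and the larger wheel in its other bay; the painter's tray (three bays) gets the file in its long narrow bay, the paint well in the larger of the other two bays and the smaller wheel in the smallest bay. Set each thing down flat inside its bay, as it lies now (right way up), without dropping it, and do not disturb the glue bottle or the paint jar.

Things in the scene. Friction and masses are not known exactly. Their poses are not given: they have to be found in the camera images.
- shell: Red plastic model car body shell, right way up, 100 long (its x, bonnet to boot) x 46 wide (its y) x 32 high: a lower body 18 high over the whole plan and a cabin 46 x 38 above its middle. Origin: centre of the underside. z up. About 60 g.
- file: Steel hobby file lying flat, 128 long (along its x) overall. Wooden handle, a bar 22 wide (y) x 20 high, from x = -64 to +5; flat steel blade 14 wide x 5 thick, low on the bench, from x = +5 to +64. Origin: at mid-length, on the underside. It balances about 5 to 10 mm from the origin towards the handle (gripping the handle at x = -10 is good). About 60 g.
- big_wheel: The larger model wheel: black rubber tyre with a metal hub, lying flat, 54 diameter x 20 high. Origin: centre of the underside, z up. About 40 g.
- small_wheel: The smaller model wheel, alike but 38 diameter x 20 high. Origin: centre of the underside, z up. About 25 g.
- paint_well: White ceramic paint well, a small round open dish with upright wall, 54 outer diameter x 24 high, wall 4 thick. Origin: centre of the underside, z up. About 70 g.
- build_tray: Builder's tray: white floor, grey rims, 78 (x) x 212 (y), two bays. Origin: centre of underside. Long bay (shell, its length along the tray's y, either way round): 70 (x) x 122 (y), centre x 0, y -41. Other bay (larger wheel): 70 x 74, centre x 0, y +65. Inner floor 3 above the bench, rims and ridges 8 high. Fixed to the bench.
- paint_tray: Painter's tray: white floor, grey rims, 136 (x) x 156 (y), three bays. Origin: centre of underside. Long narrow bay (file, along the tray's y, either way round): 44 (x) x 148 (y), centre x -42, y 0. Larger bay (paint well): 72 x 76, centre x +28, y -36. Smallest bay (smaller wheel): 60 x 60, centre x +22, y +44. Inner floor 3 above the bench, rims and ridges 8 high. Fixed to the bench.
- glue_bottle: Bystander: small upright glue bottle, 32 diameter x 62 high, loose. Origin: centre of the underside. Leave alone.
- paint_jar: Bystander: small paint jar with white cap, 42 diameter x 45 high, loose. Origin: centre of the underside. Leave alone.
Not all that is in view belongs to the job. Leave any red look-alike of the file alone. What is shaped like the small_wheel but orange is not meant.

How it is judged:
At the end, for the whole second after the job is handed in: Each thing lies flat on its bay's floor (2.5 mm, 0.08 rad), centre off the bay's centre along the tray's x/y by under: shell 14/13, larger wheel 10/12, file 13/12, paint well 11/13, smaller wheel 13/13 mm; shell within 0.35, file 0.3 rad of the tray's y, either way round; released, at rest (x of shell in the frame of build_tray between -0.014 and 0.014 m and y of shell in the frame of build_tray between -0.054 and -0.028 m and z of shell in the frame of build_tray between 0 and 0.0055 m and angle between each of shell, big_wheel, file, paint_well, small_wheel's own z axis and vertical below 0.08 rad and linear speed of each of shell, big_wheel, file, paint_well, small_wheel below 0.02 m/s and angular speed of each of shell, big_wheel, file, paint_well, small_wheel below 0.2 rad/s and contact force between each of shell, big_wheel, file, paint_well, small_wheel and the fingers below 0.05 N and angle between the x axis of shell and the y axis of build_tray, either way round below 0.35 rad and x of big_wheel in the frame of build_tray between -0.01 and 0.01 m and y of big_wheel in the frame of build_tray between 0.053 and 0.077 m and z of big_wheel in the frame of build_tray between 0 and 0.0055 m and x of file in the frame of paint_tray between -0.055 and -0.029 m and y of file in the frame of paint_tray between -0.012 and 0.012 m and z of file in the frame of paint_tray between 0 and 0.0055 m and angle between the x axis of file and the y axis of paint_tray, either way round below 0.3 rad and x of paint_well in the frame of paint_tray between 0.017 and 0.039 m and y of paint_well in the frame of paint_tray between -0.049 and -0.023 m and z of paint_well in the frame of paint_tray between 0 and 0.0055 m and x of small_wheel in the frame of paint_tray between 0.009 and 0.035 m and y of small_wheel in the frame of paint_tray between 0.031 and 0.057 m and z of small_wheel in the frame of paint_tray between 0 and 0.0055 m); the robot touches nothing.
It fails at once if the glue bottle is knocked over or pushed more than 20 mm from its place (distance of glue_bottle from where it was at the start of the episode above 0.02 m or angle between glue_bottle's own z axis and vertical above 0.5 rad).
It fails at once if the paint jar is knocked over or pushed more than 20 mm from its place (distance of paint_jar from where it was at the start of the episode above 0.02 m or angle between paint_jar's own z axis and vertical above 0.5 rad).
It fails at once if one of the five things is dropped or thrown (faster than 0.6 m/s while no finger touches it) ((linear speed of shell above 0.6 m/s and contact force between shell and the fingers below 0.01 N) or (linear speed of file above 0.6 m/s and contact force between file and the fingers below 0.01 N) or (linear speed of big_wheel above 0.6 m/s and contact force between big_wheel and the fingers below 0.01 N) or (linear speed of small_wheel above 0.6 m/s and contact force between small_wheel and the fingers below 0.01 N) or (linear speed of paint_well above 0.6 m/s and contact force between paint_well and the fingers below 0.01 N)).
It also fails if it takes over 136 s, if anything falls off the work surface, if the arm or the gripper's body presses on something with over 40 N, if the wrist force passes 120 N, or if a joint passes its speed limit or range.

### The arm

A 6-joint arm with a two-finger parallel gripper is mounted at the origin on the work surface. World frame = base frame: x ahead of the robot, y to its left, z up, the work surface at z = 0. Lengths are in m, angles in rad, forces in N, time in s.
With the tool pointing down it reaches from about 0.225 to 0.725 m from the base axis. Payload 3.1 kg.
Tool frame: the origin (TCP) lies between the finger pads; the fingertips stand 19 mm ahead of it and the grasp point (between the pads) is the TCP (r.tips_ahead is the distance from the TCP to the fingertips, in m); z points along the fingers, y is the line along which they close (so a half turn about z gives the same grasp; the last joint's range is limited). The gripper opens to 85 mm and grips with 20 to 120 N. Pads are 22 mm wide; open, the fingers measure 114 mm over their backs; the gripper's body (76 mm by 85 mm) begins 54 mm behind the grasp point. The pads swing forward as they close: fully open they stand 13 mm farther back than shut.
Start: joints at [-1.439, 0.048, 0.099, 1.622, 0, 1.443], TCP at [0.135, -0.507, 0.25] pointing down, gripper open.
Joint ranges: [-2.91, 2.91], [-0.99, 1.94], [-1.21, 1.42], [-2.12, 2.29], [-1.49, 1.47], [-3.14, 3.14]. Speed limits (rad/s): [2.79, 2.79, 3.14, 3.14, 3.14, 3.14].

### API

Orientations are given as a unit quaternion [x, y, z, w].
In Python, from cell import r, vision, ticket gives the robot as it stands.
- The arm moves only by the shell command python3 -m creep 'ROWS' [FORCE]. ROWS is JSON, a list of rows, each an object of numbers: "x", "y", "z": the shift along the tool's x, y, z in m; "ax", "ay", "az": the turn, a rotation vector about the tool's x, y, z in degrees; "fingers": the opening, from 0 (shut) to 1 (fully open). A call has 1 to 20 rows; each row is the pose to reach, as a shift and turn from the pose commanded when the call began, along the tool's axes at that moment; what a row does not reach only later rows make up. A row lasts 1/12 s, in which the tool goes at most 41.7 mm and 7.16 degrees, less where a joint would pass 70% of its speed; a pose out of reach is approached as far as the arm can. A call with a gripper value outside its range is refused whole. The fingers move at their own pace and stop on an object; FORCE is the grip in N (left out, the last holds). Time passes only in rows, so rows that repeat a pose let the fingers close. It gives the time, the measured TCP pose, the force, the opening and the grip force at its end, in the units of the state.
- r.state(): the state, without advancing time (a new reading comes with each control period).
- vision.get_image(name): name is "scene" or "top" or "wrist"; returns a dict with "frame" (480x640x3 uint8, red, green, blue), "depth" (480x640 float32, m along the optical axis (not along the pixel's ray), 0 where there is no reading), "camera_matrix" (3x3 intrinsics, pixels), "extrinsics" (4x4, takes a point from camera to world coordinates); the wrist camera has in their place "T_tool_cam" (4x4, takes a point from camera to tool coordinates, whose origin is the TCP and whose axes are the flange's). Camera axes: x right, y up, looking along -z (the intrinsics and any distortion apply to the point x, -y, -z); pixel columns grow to the right and rows downward; lengths in m; the calibration is good to about 2 mm. A picture is of the moment at which its call begins: read the wrist's pose just before it.
- ticket.job_done(): hands the job in; it is judged then, once.
The state is a dict: "clock": time; "qpos": joint angles; "joint_velocities": joint speeds; "tau": joint torques, N m; "ee_pos": TCP position; "ee_rot": TCP orientation; "force": force on the tool from outside, world axes, zero at the start; "torque": the same for the moment, N m; "grip_width": opening from 0.0 (shut) to 1.0 (fully open); "finger_force": force on a finger pad.
Only numpy, scipy, OpenCV 4.12 (cv2) and the standard library are available. Lean on these libraries where they do the work, as an engineer would, in place of code of your own. Each camera call takes 0.05 s, during which the arm holds its last target. There are 200 camera calls.

## Working session

There is one attempt and no reset: what is moved stays moved. The work goes in short steps, Python scripts to look and compute and a shell command to move; the robot and the scene stay as the last step left them, time stands still between calls to the robot, and variables do not carry over. Pictures are saved under pics/ and viewed, at most 14 in all, crops included, and the job is handed in when it is done.

```bash
ls; mkdir -p pics
python3 - <<'E'
from cell import r, vision, ticket
import cv2, numpy as np
print(r.state())
for n in ("top","scene"):
    d=vision.get_image(n); cv2.imwrite(f"pics/{n}0.png",d["frame"][:,:,::-1]); np.savez(f"pics/{n}0.npz",**d)
    print(n,d["camera_matrix"],d["extrinsics"],[k for k in d])
E
```

```text
pics
{'clock': 0.0, 'qpos': array([-1.43880758e+00,  4.87416325e-02,  9.75643374e-02,  1.62201144e+00,
       -2.59905260e-05,  1.44303278e+00]), 'joint_velocities': array([ 0.00135124, -0.00049753,  0.00014494,  0.00173248,  0.0009352 ,
       -0.00110152]), 'tau': array([-1.79306971e-05, -3.38782990e+01,  3.20015216e+01,  2.03500071e-02,
       -8.28380598e-05, -1.96635327e-06]), 'ee_pos': array([ 0.13476304, -0.50680569,  0.24910507]), 'ee_rot': array([ 9.91577230e-01,  1.29511256e-01, -1.55223268e-05, -1.19617608e-03]), 'force': array([0.15130467, 0.31905093, 0.02960649]), 'torque': array([-0.01881893,  0.02531735,  0.00495458]), 'finger_force': 0.0, 'grip_width': 1.0014804786930895}
top [[572.07442316   0.         315.47718252]
 [  0.         572.07442316 246.62320888]
 [  0.           0.           1.        ]] [[ 0.00197597  0.98621515 -0.16545628  0.35087919]
 [-0.99999161  0.00254235  0.00321147 -0.00216976]
 [ 0.00358785  0.16544855  0.9862119   1.36866197]
 [ 0.          0.          0.          1.        ]] ['frame', 'depth', 'camera_matrix', 'extrinsics']
scene [[613.10463714   0.         331.83448254]
 [  0.         613.10463714 233.77499725]
 [  0.           0.           1.        ]] [[ 0.62114536 -0.55413631  0.55417631  1.14503825]
 [ 0.78361611  0.42909906 -0.44924357 -0.48554582]
 [ 0.01114564  0.71330705  0.70076303  0.80409698]
 [ 0.          0.          0.          1.        ]] ['frame', 'depth', 'camera_matrix', 'extrinsics']
```

View pics/top0.png

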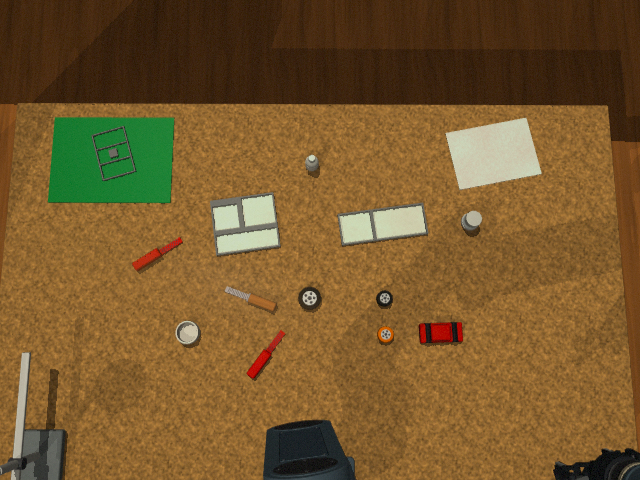

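View pics/scene0.png

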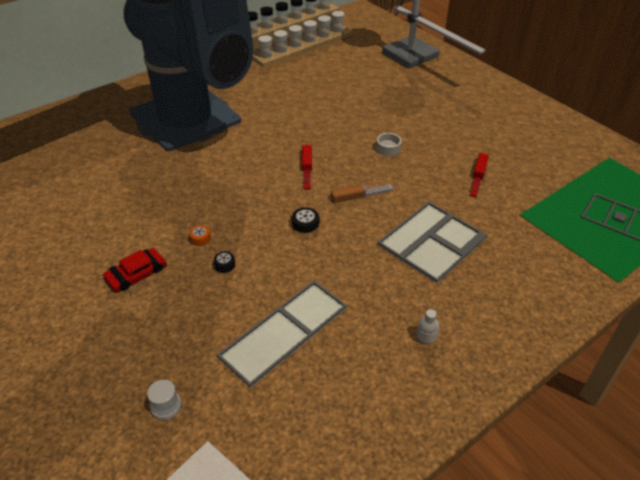

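The pictures show the painter's tray at about (246,225) in the top view and the builder's tray at (383,225). The file is at (250,298), with the big wheel at (310,298) and the small wheel at (385,298), just above the orange one. The well is at (187,333) and the shell at (441,333). The glue is at (312,163) and the jar at (472,221). The red look-alikes of the file at (158,254) and (266,355) are to be left alone.

```bash
cat > h.py <<'E'
import numpy as np, cv2
from scipy.spatial.transform import Rotation as R
def to_world(d,uv,z):
    "cast pixels onto plane z"
    K,T=d["camera_matrix"],d["extrinsics"]; uv=np.atleast_2d(uv).astype(float)
    c=np.c_[(uv[:,0]-K[0,2])/K[0,0],-(uv[:,1]-K[1,2])/K[1,1],-np.ones(len(uv))]
    w=c@T[:3,:3].T; o=T[:3,3]
    return (o+w*((z-o[2])/w[:,2])[:,None])[:,:2]
def rect(d,mask,box,z):
    "largest blob of mask in box (u0,v0,u1,v1): min-area rect on plane z -> centre, long, short, yaw of long side"
    m=np.zeros_like(mask,np.uint8); u0,v0,u1,v1=box; m[v0:v1,u0:u1]=mask[v0:v1,u0:u1]
    cs,_=cv2.findContours(m,cv2.RETR_EXTERNAL,cv2.CHAIN_APPROX_NONE)
    c=max(cs,key=cv2.contourArea)[:,0]
    w=to_world(d,c,z).astype(np.float32)*1000
    (ce,(a,b),an)=cv2.minAreaRect(w)
    if a<b: a,b,an=b,a,an+90
    return np.round([*ce,a,b,(an+90)%180-90],1)
def go(x,y,z,yaw,s):
    "tool-frame shift (mm) and turn az (deg) from state s to a world pose, tool down, tool-x at yaw deg"
    M=R.from_quat(s["ee_rot"]); p=M.inv().apply(np.array([x,y,z])-s["ee_pos"]*1000)
    G=R.from_euler('z',yaw,degrees=True)*R.from_euler('x',180,degrees=True)
    return "shift",np.round(p,1),"turn",np.round((M.inv()*G).as_rotvec(degrees=True),1)
E
python3 - <<'E'
from h import *
from cell import r
print("tips",r.tips_ahead)
for n in("top","scene"):
    d=dict(np.load(f"pics/{n}0.npz")); f=d["frame"]; hsv=cv2.cvtColor(f,cv2.COLOR_RGB2HSV); H,S,V=[hsv[...,i].astype(int) for i in range(3)]
    white=(S<60)&(V>140); red=((H<6)|(H>172))&(S>150)&(V>70); dark=(V<75)&(S<120); grey=(S<70)
    if n=="top":
        B=dict(f_bay=(white,(205,225,290,262),.003),w_bay=(white,(240,188,285,235),.003),s_bay=(white,(205,195,242,238),.003),
         shellbay=(white,(371,195,435,250),.003),wheelbay=(white,(330,200,376,250),.003),
         ptray=(grey,(203,185,288,262),.008),btray=(grey,(330,198,435,252),.008),
         shell=(red,(410,312,470,352),.012),big=(dark,(290,280,330,318),.018),small=(dark,(370,286,400,310),.018),
         well=(grey,(165,312,210,355),.024))
    else:
        B=dict(shell=(red,(95,240,175,295),.012),big=(dark,(285,200,325,238),.015),small=(dark,(205,245,245,275),.015),well=(grey&(V>90),(365,125,410,160),.02))
    for k,(m,b,z) in B.items():
        try: print(n,k,rect(d,m,b,z))
        except Exception as e: print(n,k,e)
    crops={"top":(170,180,480,380)}
    if n=="top":
        c=f[180:380,165:480,::-1]; c=cv2.resize(c,None,fx=2.5,fy=2.5,interpolation=cv2.INTER_CUBIC); cv2.imwrite("pics/crop1.png",c)
E
```

```text
tips 0.019
top f_bay [595.  159.5 147.5  42.3 -81.6]
top w_bay [669.4 133.8  75.4  70.  -81.6]
top s_bay [651.8 212.3  59.3  57.7 -81.3]
top shellbay [ 642.4 -209.6  121.3   68.2  -81.9]
top wheelbay [ 627.7 -105.    73.9   68.   -81.5]
top ptray [636.4 165.7 155.1 136.1 -81.7]
top btray [ 636.5 -168.8  211.    78.   -82.2]
top shell [ 375.5 -302.1   50.5   44.3  -88.2]
top big [456.8   6.7  49.5  47.1  60.5]
top small [ 454.4 -169.1   34.7   33.7   44.5]
top well [374.7 290.4  53.8  50.6 -89.9]
scene shell [ 373.4 -297.4   64.1   56.3    4. ]
scene big [459.6   4.5  63.3  49.1 -37.5]
scene small [ 458.7 -172.5   46.6   33.1  -31.9]
scene well [381.6 286.1  75.9  49.8 -42.9]
```

View pics/crop1.png

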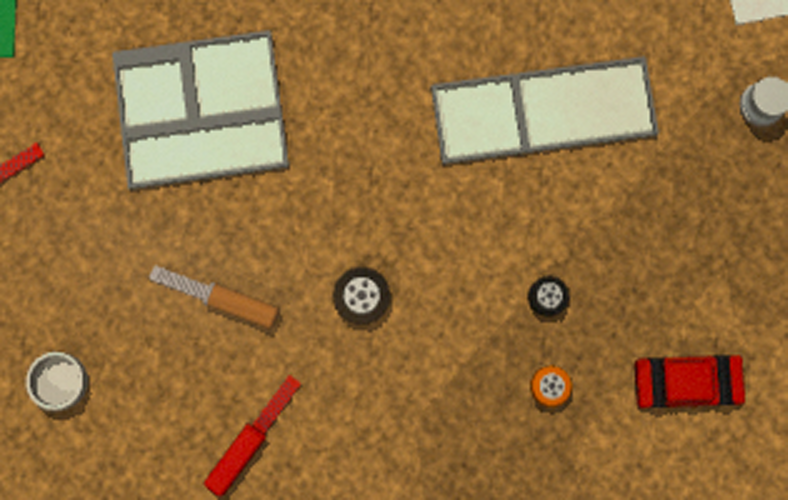

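The enlarged view covers u=165 to 480, v=180 to 380 at 2.5x. In it the file's blade tip is at (153,272), its joint at (211,292) and its handle end at (275,318). The shell spans roughly (636–744, 356–409) and is nearly square to the image.

Run:
```python
from h import *
d=dict(np.load("pics/top0.npz")); f=d["frame"]
P=lambda a,b,z: to_world(d,[[165+a/2.5,180+b/2.5]],z)[0]*1000
t,j,e=P(153,272,.005),P(211,292,.012),P(275,318,.014)
print("file",t,j,e,"len",np.hypot(*(t-e)),"mid",(t+e)/2,"yaw",np.degrees(np.arctan2(*(t-e)[::-1])))
hsv=cv2.cvtColor(f,cv2.COLOR_RGB2HSV); H,S,V=[hsv[...,i].astype(int) for i in range(3)]
m=(((H<6)|(H>172))&(S>150)&(V>70))
m[:312]=0;m[352:]=0;m[:,:410]=0;m[:,470:]=0
v,u=np.nonzero(m); w=to_world(d,np.c_[u,v],.016).astype(np.float32)*1000
print("shell",cv2.minAreaRect(w))
# depth-based checks
K,T=d["camera_matrix"],d["extrinsics"]; Z=d["depth"]; vv,uu=np.mgrid[:480,:640]
c=np.stack([(uu-K[0,2])/K[0,0]*Z,-(vv-K[1,2])/K[1,1]*Z,-Z],-1); W=(c@T[:3,:3].T+T[:3,3])*1000
for k,(u0,v0,u1,v1) in dict(shell=(410,312,470,352),file=(220,282,282,315),big=(290,280,330,318),small=(370,286,400,310),well=(165,312,210,355),glue=(295,145,330,185),jar=(452,200,492,245)).items():
    q=W[v0:v1,u0:u1].reshape(-1,3); bench=np.median(q[:,2]); q=q[q[:,2]>bench+(4 if k!="file" else 6)]
    (ce,wh,an)=cv2.minAreaRect(q[:,:2].astype(np.float32)); print(k,"bench",bench.round(1),np.round(ce,1),np.round(wh,1),round(an,1),"zmax",q[:,2].max().round(1))
```

```text
file [477.06360704 206.21949763] [457.56355284 149.69731617] [433.03235453  88.60180648] len 125.58930077688076 mid [455.04798079 147.41065206] yaw 69.476155408845
shell ((375.4848937988281, -299.8669738769531), (44.2400016784668, 99.50489807128906), 2.219616174697876)
shell bench 1.6 [ 381.6 -184. ] [360.6  77.1] 87.5 zmax 1368.7
file bench 0.4 [439.3  93.8] [243.   94.9] 68.7 zmax 1368.7
big bench 1.2 [423.8  10.3] [146.4  83.7] 1.6 zmax 1368.7
small bench 1.2 [425.8 -90.5] [ 71.2 220.5] 22.4 zmax 1368.7
well bench 0.8 [373.2 172.2] [ 97.8 348.5] 0.2 zmax 1368.7
glue bench 0.0 [593.7   1.5] [ 81.8 485.5] 89.9 zmax 1368.7
jar bench -0.0 [ 541.2 -208.1] [128.  546.1] 29.6 zmax 1368.7
```

Run:
```python
from h import *
from cell import r
print(go(375.5,-300,100,92,r.state()))
```

```text
('shift', array([ 285.7, -137.8,  149.6]), 'turn', array([ -0.1,  -0.1, -77.1]))
```

```bash
python3 -m creep '[{"x":0.286,"y":-0.138,"z":0.1,"az":-77,"fingers":1},{"x":0.286,"y":-0.138,"z":0.1,"az":-77},{"x":0.286,"y":-0.138,"z":0.1,"az":-77},{"x":0.286,"y":-0.138,"z":0.1,"az":-77},{"x":0.286,"y":-0.138,"z":0.1,"az":-77},{"x":0.286,"y":-0.138,"z":0.1,"az":-77},{"x":0.286,"y":-0.138,"z":0.1,"az":-77},{"x":0.286,"y":-0.138,"z":0.15,"az":-77},{"x":0.286,"y":-0.138,"z":0.15,"az":-77},{"x":0.286,"y":-0.138,"z":0.15,"az":-77},{"x":0.286,"y":-0.138,"z":0.15,"az":-77},{"x":0.286,"y":-0.138,"z":0.15,"az":-77},{"x":0.286,"y":-0.138,"z":0.15,"az":-77},{"x":0.286,"y":-0.138,"z":0.15,"az":-77}]' 40
python3 - <<'E'
from h import *
from cell import r,vision
s=r.state(); print(s["qpos"],go(375.5,-300,26,92,s))
d=vision.get_image("wrist"); cv2.imwrite("pics/wr1.png",d["frame"][:,:,::-1]); print(d["T_tool_cam"],d["camera_matrix"])
E
```

```text
[-1.43878761e+00  4.86761557e-02  9.77476206e-02  1.62197638e+00
 -1.59144514e-06  1.44298077e+00] ('shift', array([ 285.7, -137.6,  223.6]), 'turn', array([ -0.1,  -0.1, -77.1]))
[[ 1.20539121e-03  9.60237306e-01  2.79182490e-01  7.08832159e-02]
 [ 9.99998680e-01 -8.53271265e-04 -1.38277555e-03 -1.25825449e-04]
 [-1.08957427e-03  2.79183789e-01 -9.60237067e-01 -1.23221408e-01]
 [ 0.00000000e+00  0.00000000e+00  0.00000000e+00  1.00000000e+00]] [[411.99306736   0.         318.04236598]
 [  0.         411.99306736 242.91042797]
 [  0.           0.           1.        ]]invalid input at $[0]: expected keys x, y, z, ax, ay, az, fingers
```

View pics/wr1.png

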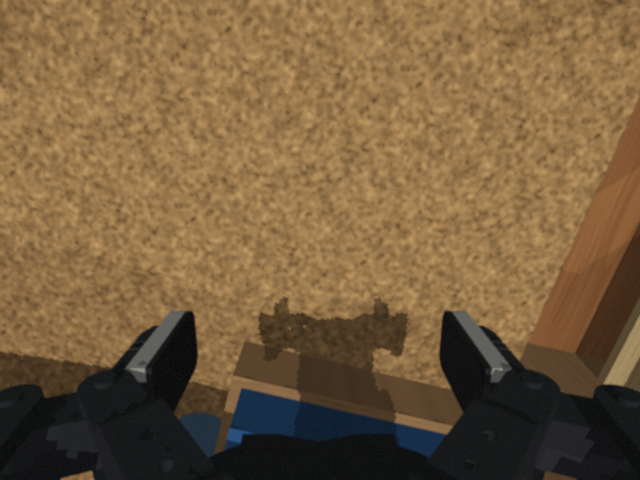

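That move was refused because every row needs all seven keys. The wrist view shows the open fingers at the lower left and right, over a box's edge at the start pose.

```bash
python3 -m creep '[{"x":0.286,"y":-0.138,"z":0.1,"ax":0,"ay":0,"az":-77,"fingers":1},{"x":0.286,"y":-0.138,"z":0.1,"ax":0,"ay":0,"az":-77,"fingers":1},{"x":0.286,"y":-0.138,"z":0.1,"ax":0,"ay":0,"az":-77,"fingers":1},{"x":0.286,"y":-0.138,"z":0.1,"ax":0,"ay":0,"az":-77,"fingers":1},{"x":0.286,"y":-0.138,"z":0.1,"ax":0,"ay":0,"az":-77,"fingers":1},{"x":0.286,"y":-0.138,"z":0.1,"ax":0,"ay":0,"az":-77,"fingers":1},{"x":0.286,"y":-0.138,"z":0.1,"ax":0,"ay":0,"az":-77,"fingers":1},{"x":0.286,"y":-0.138,"z":0.15,"ax":0,"ay":0,"az":-77,"fingers":1},{"x":0.286,"y":-0.138,"z":0.15,"ax":0,"ay":0,"az":-77,"fingers":1},{"x":0.286,"y":-0.138,"z":0.15,"ax":0,"ay":0,"az":-77,"fingers":1},{"x":0.286,"y":-0.138,"z":0.15,"ax":0,"ay":0,"az":-77,"fingers":1},{"x":0.286,"y":-0.138,"z":0.15,"ax":0,"ay":0,"az":-77,"fingers":1},{"x":0.286,"y":-0.138,"z":0.15,"ax":0,"ay":0,"az":-77,"fingers":1},{"x":0.286,"y":-0.138,"z":0.15,"ax":0,"ay":0,"az":-77,"fingers":1}]' 40
python3 - <<'E'
from h import *
from cell import r,vision
s=r.state(); print(s["qpos"],go(375.5,-300,26,92,s))
d=vision.get_image("wrist"); cv2.imwrite("pics/wr2.png",d["frame"][:,:,::-1])
E
```

```text
clock: 1.32
ee_pos: [0.3758, -0.3008, 0.1006]
ee_rot: [0.696, 0.718, -0.0, 0.0]
force: [-0.7, 1.0, -0.9]
grip_width: 1.003
finger_force: 0.0
[-8.14422614e-01 -4.53276844e-02 -2.92528473e-01  1.32302454e+00
 -8.81329996e-06  7.25875168e-01] ('shift', array([ 0.9, -0.3, 74.6]), 'turn', array([ 0. ,  0. , -0.3]))
```

View pics/wr2.png

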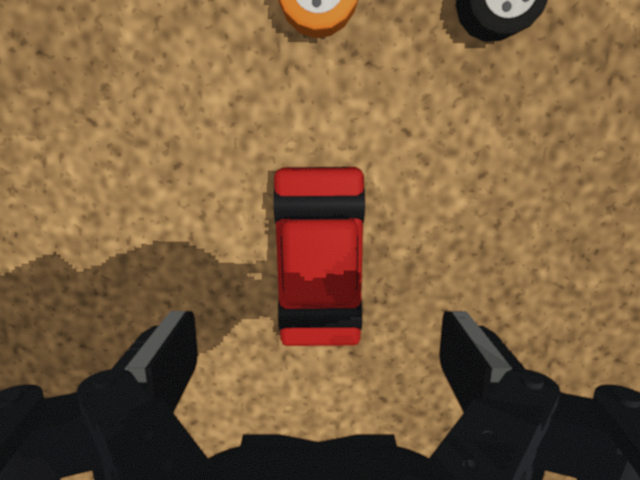

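The shell sits centred and square between the open fingers, at about (320,258).

```bash
python3 -m creep '[{"x":0.002,"y":0,"z":0.03,"ax":0,"ay":0,"az":0,"fingers":1},{"x":0.002,"y":0,"z":0.055,"ax":0,"ay":0,"az":0,"fingers":1},{"x":0.002,"y":0,"z":0.07,"ax":0,"ay":0,"az":0,"fingers":1},{"x":0.002,"y":0,"z":0.075,"ax":0,"ay":0,"az":0,"fingers":1},{"x":0.002,"y":0,"z":0.075,"ax":0,"ay":0,"az":0,"fingers":0.3},{"x":0.002,"y":0,"z":0.075,"ax":0,"ay":0,"az":0,"fingers":0.3},{"x":0.002,"y":0,"z":0.075,"ax":0,"ay":0,"az":0,"fingers":0.3},{"x":0.002,"y":0,"z":0.075,"ax":0,"ay":0,"az":0,"fingers":0.3},{"x":0.002,"y":0,"z":0.075,"ax":0,"ay":0,"az":0,"fingers":0.3},{"x":0.002,"y":0,"z":0.075,"ax":0,"ay":0,"az":0,"fingers":0.3},{"x":0.002,"y":0,"z":0.075,"ax":0,"ay":0,"az":0,"fingers":0.3},{"x":0.002,"y":0,"z":0.075,"ax":0,"ay":0,"az":0,"fingers":0.3}]' 30
python3 - <<'E'
from h import *
from cell import r,vision
s=r.state(); print(s["grip_width"],s["finger_force"],s["ee_pos"])
d=vision.get_image("scene"); cv2.imwrite("pics/sc1.png",cv2.resize(d["frame"][160:310,40:240,::-1],None,fx=4,fy=4))
E
```

```text
clock: 2.37
ee_pos: [0.3769, -0.2999, 0.0273]
ee_rot: [0.695, 0.719, -0.0, 0.002]
force: [-0.7, 0.3, 5.3]
grip_width: 0.523
finger_force: 32.2
0.5234352541748747 32.22168266773224 [ 0.37694384 -0.29990875  0.02731165]
```

View pics/sc1.png

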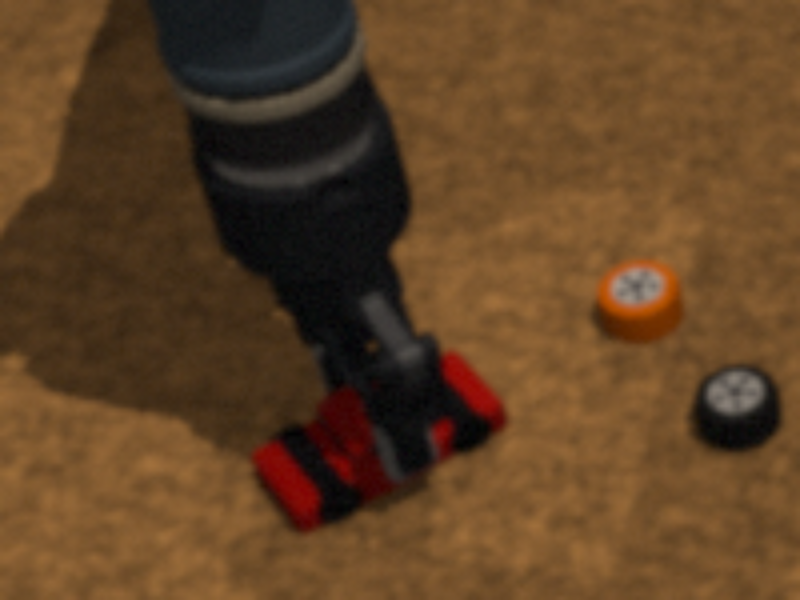

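The fingers hold the shell across its width just behind the cabin's middle, at about (400,420) in the crop.

```bash
python3 -m creep '[{"x":0,"y":0,"z":-0.02,"ax":0,"ay":0,"az":0,"fingers":0.3},{"x":0,"y":0,"z":-0.05,"ax":0,"ay":0,"az":0,"fingers":0.3},{"x":0,"y":0,"z":-0.09,"ax":0,"ay":0,"az":0,"fingers":0.3},{"x":0,"y":0,"z":-0.09,"ax":0,"ay":0,"az":0,"fingers":0.3},{"x":0,"y":0,"z":-0.09,"ax":0,"ay":0,"az":0,"fingers":0.3}]'
python3 - <<'E'
from h import *
from cell import r
s=r.state(); print(go(642.3,-209.6,80,98.1,s))
E
```

```text
clock: 2.83
ee_pos: [0.3775, -0.3003, 0.1187]
ee_rot: [0.695, 0.719, -0.0, 0.004]
force: [-0.1, -0.1, -0.8]
grip_width: 0.527
finger_force: 31.6
('shift', array([ 82.2, 267.5,  39.5]), 'turn', array([ 0.3,  0.3, -6.2]))
```

```bash
python3 -m creep '[{"x":0.008,"y":0.027,"z":0,"ax":0,"ay":0,"az":-2,"fingers":0.3},{"x":0.02,"y":0.06,"z":0,"ax":0,"ay":0,"az":-4,"fingers":0.3},{"x":0.03,"y":0.098,"z":0,"ax":0,"ay":0,"az":-6,"fingers":0.3},{"x":0.042,"y":0.136,"z":0,"ax":0,"ay":0,"az":-6,"fingers":0.3},{"x":0.054,"y":0.174,"z":0,"ax":0,"ay":0,"az":-6,"fingers":0.3},{"x":0.065,"y":0.21,"z":0,"ax":0,"ay":0,"az":-6,"fingers":0.3},{"x":0.075,"y":0.24,"z":0,"ax":0,"ay":0,"az":-6,"fingers":0.3},{"x":0.082,"y":0.26,"z":0,"ax":0,"ay":0,"az":-6,"fingers":0.3},{"x":0.082,"y":0.268,"z":0.02,"ax":0,"ay":0,"az":-6,"fingers":0.3},{"x":0.082,"y":0.268,"z":0.039,"ax":0,"ay":0,"az":-6,"fingers":0.3},{"x":0.082,"y":0.268,"z":0.039,"ax":0,"ay":0,"az":-6,"fingers":0.3},{"x":0.082,"y":0.268,"z":0.039,"ax":0,"ay":0,"az":-6,"fingers":0.3}]'
python3 - <<'E'
from h import *
from cell import r
s=r.state(); print(go(642.3,-209.6,30,98.1,s))
E
```

```text
clock: 3.83
ee_pos: [0.6384, -0.2065, 0.0724]
ee_rot: [0.657, 0.754, -0.001, -0.004]
force: [0.1, 0.5, -0.7]
grip_width: 0.527
finger_force: 31.6
('shift', array([-3.8,  3.7, 42.4]), 'turn', array([-0.4, -0.2, -0.2]))
```

```bash
python3 -m creep '[{"x":-0.002,"y":0.002,"z":0.015,"ax":-0.4,"ay":-0.2,"az":0,"fingers":0.3},{"x":-0.004,"y":0.004,"z":0.03,"ax":-0.4,"ay":-0.2,"az":0,"fingers":0.3},{"x":-0.004,"y":0.004,"z":0.037,"ax":-0.4,"ay":-0.2,"az":0,"fingers":0.3},{"x":-0.004,"y":0.004,"z":0.038,"ax":-0.4,"ay":-0.2,"az":0,"fingers":0.3},{"x":-0.004,"y":0.004,"z":0.038,"ax":-0.4,"ay":-0.2,"az":0,"fingers":0.3},{"x":-0.004,"y":0.004,"z":0.038,"ax":-0.4,"ay":-0.2,"az":0,"fingers":0.3}]'
python3 - <<'E'
from h import *
from cell import r
s=r.state(); print(s["force"],s["ee_pos"],go(642.3,-209.6,30,98.1,s))
E
```

```text
clock: 4.33
ee_pos: [0.6454, -0.2113, 0.0388]
ee_rot: [0.657, 0.754, 0.002, 0.004]
force: [-0.3, 0.7, -0.4]
grip_width: 0.525
finger_force: 31.6
[-0.26593693  0.67008354 -0.37101946] [ 0.64542246 -0.21134571  0.03880603] ('shift', array([ 2.2, -2.9,  8.8]), 'turn', array([ 0.4,  0.2, -0.2]))
```

```bash
python3 -m creep '[{"x":0.001,"y":-0.0015,"z":0.003,"ax":0.2,"ay":0.1,"az":0,"fingers":0.3},{"x":0.001,"y":-0.0015,"z":0.006,"ax":0.2,"ay":0.1,"az":0,"fingers":0.3},{"x":0.001,"y":-0.0015,"z":0.007,"ax":0.2,"ay":0.1,"az":0,"fingers":0.3},{"x":0.001,"y":-0.0015,"z":0.007,"ax":0.2,"ay":0.1,"az":0,"fingers":0.3},{"x":0.001,"y":-0.0015,"z":0.007,"ax":0.2,"ay":0.1,"az":0,"fingers":0.3},{"x":0.001,"y":-0.0015,"z":0.007,"ax":0.2,"ay":0.1,"az":0,"fingers":0.3}]'
```

```text
clock: 4.83
ee_pos: [0.6439, -0.2104, 0.0314]
ee_rot: [0.657, 0.754, 0.001, 0.002]
force: [0.9, -0.3, -0.8]
grip_width: 0.524
finger_force: 31.6
```

Run:
```python
from h import *
from cell import r,vision
s=r.state(); print(s["force"],s["ee_pos"],go(642.3,-209.6,30,98.1,s))
d=vision.get_image("scene"); cv2.imwrite("pics/sc2.png",cv2.resize(d["frame"][250:400,180:380,::-1],None,fx=4,fy=4))
```

```text
[ 0.85386369 -0.27654196 -0.82155916] [ 0.64393008 -0.21043202  0.0314376 ] ('shift', array([ 1.1, -1.5,  1.4]), 'turn', array([ 0.2,  0.1, -0.2]))
```

View pics/sc2.png

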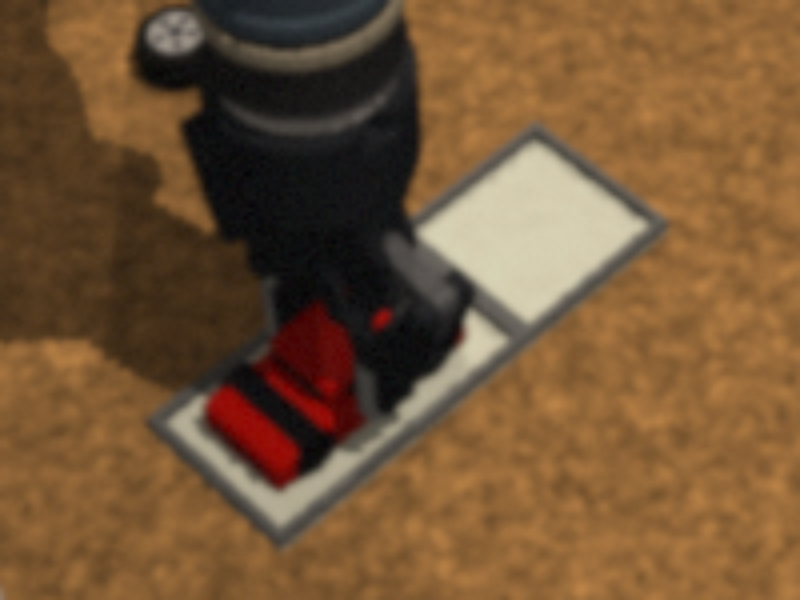

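The shell hangs just above the long bay's floor, inside the rims, at about (330,390) in the crop.

```bash
python3 -m creep '[{"x":0.001,"y":-0.001,"z":0.0007,"ax":0.2,"ay":0.1,"az":0,"fingers":0.3},{"x":0.001,"y":-0.001,"z":0.0014,"ax":0.2,"ay":0.1,"az":0,"fingers":0.3},{"x":0.001,"y":-0.001,"z":0.002,"ax":0.2,"ay":0.1,"az":0,"fingers":0.3},{"x":0.001,"y":-0.001,"z":0.002,"ax":0.2,"ay":0.1,"az":0,"fingers":0.3}]'
```

```text
clock: 5.22
ee_pos: [0.6428, -0.2095, 0.0304]
ee_rot: [0.657, 0.754, 0.0, 0.0]
force: [-2.8, 1.6, 4.8]
grip_width: 0.53
finger_force: 32.1
```

```bash
python3 -m creep '[{"x":0,"y":0,"z":0,"ax":0,"ay":0,"az":0,"fingers":0.57},{"x":0,"y":0,"z":0,"ax":0,"ay":0,"az":0,"fingers":0.66},{"x":0,"y":0,"z":0,"ax":0,"ay":0,"az":0,"fingers":0.72},{"x":0,"y":0,"z":0,"ax":0,"ay":0,"az":0,"fingers":0.72},{"x":0,"y":0,"z":-0.01,"ax":0,"ay":0,"az":0,"fingers":0.72},{"x":0,"y":0,"z":-0.04,"ax":0,"ay":0,"az":0,"fingers":0.75},{"x":0,"y":0,"z":-0.08,"ax":0,"ay":0,"az":0,"fingers":0.8},{"x":0,"y":0,"z":-0.09,"ax":0,"ay":0,"az":0,"fingers":0.8},{"x":0,"y":0,"z":-0.09,"ax":0,"ay":0,"az":0,"fingers":0.8}]'
python3 - <<'E'
from h import *
from cell import r
s=r.state(); print(go(456.8,5.5,26,98,s))
E
```

```text
clock: 5.97
ee_pos: [0.6463, -0.2111, 0.1267]
ee_rot: [0.657, 0.754, 0.002, 0.006]
force: [1.1, -0.0, 0.3]
grip_width: 0.804
finger_force: 0.0
('shift', array([ 241.2, -159. ,   97.5]), 'turn', array([ 0.6,  0.4, -0.1]))
```

```bash
python3 -m creep '[{"x":0.241,"y":-0.159,"z":0,"ax":0,"ay":0,"az":0,"fingers":0.9},{"x":0.241,"y":-0.159,"z":0,"ax":0,"ay":0,"az":0,"fingers":0.9},{"x":0.241,"y":-0.159,"z":0,"ax":0,"ay":0,"az":0,"fingers":0.9},{"x":0.241,"y":-0.159,"z":0,"ax":0,"ay":0,"az":0,"fingers":0.9},{"x":0.241,"y":-0.159,"z":0,"ax":0,"ay":0,"az":0,"fingers":0.9},{"x":0.241,"y":-0.159,"z":0,"ax":0,"ay":0,"az":0,"fingers":0.9},{"x":0.241,"y":-0.159,"z":0,"ax":0,"ay":0,"az":0,"fingers":0.9},{"x":0.241,"y":-0.159,"z":0.03,"ax":0,"ay":0,"az":0,"fingers":0.9},{"x":0.241,"y":-0.159,"z":0.045,"ax":0,"ay":0,"az":0,"fingers":0.9},{"x":0.241,"y":-0.159,"z":0.045,"ax":0,"ay":0,"az":0,"fingers":0.9},{"x":0.241,"y":-0.159,"z":0.045,"ax":0,"ay":0,"az":0,"fingers":0.9}]'
python3 - <<'E'
from h import *
from cell import r,vision
s=r.state(); print(s["force"][2],go(456.8,5.5,25,98,s))
def wcam():
    d=vision.get_image("wrist"); T=np.eye(4); T[:3,:3]=R.from_quat(s["ee_rot"]).as_matrix(); T[:3,3]=s["ee_pos"]; d["extrinsics"]=T@d["T_tool_cam"]; return d
d=wcam(); cv2.imwrite("pics/wr3.png",d["frame"][:,:,::-1])
hsv=cv2.cvtColor(d["frame"],cv2.COLOR_RGB2HSV); m=(hsv[...,1]<110)&(hsv[...,2]<85)
print(rect(d,m,(205,60,435,420),.018))
E
```

```text
clock: 6.88
ee_pos: [0.4508, 0.0076, 0.0731]
ee_rot: [0.657, 0.754, -0.001, -0.001]
force: [0.3, -0.1, 0.3]
grip_width: 0.899
finger_force: 0.0
0.2903721951512768 ('shift', array([-3. ,  5.8, 48.1]), 'turn', array([-0.2, -0. , -0.1]))
[456.    8.9  55.   52.3  84.9]
```

View pics/wr3.png

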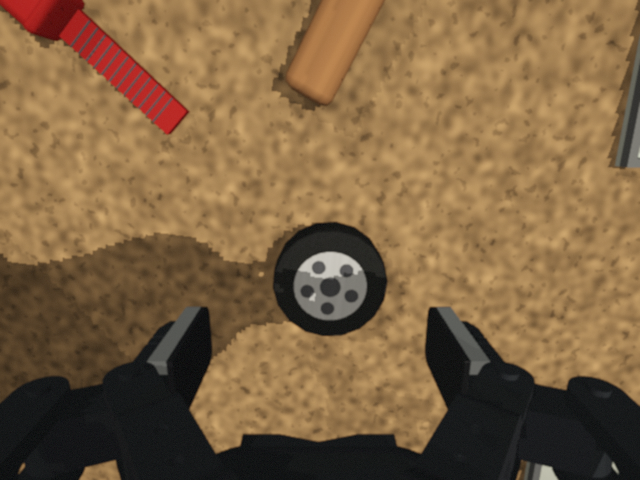

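The big wheel is at (330,280), slightly right of the fingers' midline, and measures (456, 8–9) mm in the world.

```bash
python3 -m creep '[{"x":0,"y":0.0055,"z":0.01,"ax":0,"ay":0,"az":0,"fingers":0.9},{"x":0,"y":0.0055,"z":0.03,"ax":0,"ay":0,"az":0,"fingers":0.9},{"x":0,"y":0.0055,"z":0.044,"ax":0,"ay":0,"az":0,"fingers":0.9},{"x":0,"y":0.0055,"z":0.048,"ax":0,"ay":0,"az":0,"fingers":0.9},{"x":0,"y":0.0055,"z":0.048,"ax":0,"ay":0,"az":0,"fingers":0.4},{"x":0,"y":0.0055,"z":0.048,"ax":0,"ay":0,"az":0,"fingers":0.4},{"x":0,"y":0.0055,"z":0.048,"ax":0,"ay":0,"az":0,"fingers":0.4},{"x":0,"y":0.0055,"z":0.048,"ax":0,"ay":0,"az":0,"fingers":0.4},{"x":0,"y":0.0055,"z":0.048,"ax":0,"ay":0,"az":0,"fingers":0.4},{"x":0,"y":0.0055,"z":0.04,"ax":0,"ay":0,"az":0,"fingers":0.4},{"x":0,"y":0.0055,"z":0.01,"ax":0,"ay":0,"az":0,"fingers":0.4},{"x":0,"y":0.0055,"z":-0.02,"ax":0,"ay":0,"az":0,"fingers":0.4},{"x":0,"y":0.0055,"z":-0.035,"ax":0,"ay":0,"az":0,"fingers":0.4},{"x":0,"y":0.0055,"z":-0.035,"ax":0,"ay":0,"az":0,"fingers":0.4}]'
python3 - <<'E'
from h import *
from cell import r
s=r.state(); print(go(627.5,-104.8,80,98,s))
E
```

```text
clock: 8.1
ee_pos: [0.4611, 0.0077, 0.1149]
ee_rot: [0.657, 0.754, 0.003, 0.004]
force: [0.0, -0.4, -0.1]
grip_width: 0.611
finger_force: 31.7
('shift', array([-134.2,  149.1,   36.6]), 'turn', array([ 0.5,  0.1, -0.1]))
```

```bash
python3 -m creep '[{"x":-0.02,"y":0.022,"z":0,"ax":0,"ay":0,"az":0,"fingers":0.4},{"x":-0.045,"y":0.05,"z":0,"ax":0,"ay":0,"az":0,"fingers":0.4},{"x":-0.07,"y":0.078,"z":0,"ax":0,"ay":0,"az":0,"fingers":0.4},{"x":-0.095,"y":0.106,"z":0,"ax":0,"ay":0,"az":0,"fingers":0.4},{"x":-0.116,"y":0.13,"z":0,"ax":0,"ay":0,"az":0,"fingers":0.4},{"x":-0.131,"y":0.145,"z":0,"ax":0,"ay":0,"az":0,"fingers":0.4},{"x":-0.135,"y":0.149,"z":0.02,"ax":0,"ay":0,"az":0,"fingers":0.4},{"x":-0.135,"y":0.149,"z":0.05,"ax":0,"ay":0,"az":0,"fingers":0.4},{"x":-0.135,"y":0.149,"z":0.065,"ax":0,"ay":0,"az":0,"fingers":0.4},{"x":-0.135,"y":0.149,"z":0.065,"ax":0,"ay":0,"az":0,"fingers":0.4},{"x":-0.135,"y":0.149,"z":0.065,"ax":0,"ay":0,"az":0,"fingers":0.4},{"x":-0.135,"y":0.149,"z":0.065,"ax":0,"ay":0,"az":0,"fingers":0.4}]'
python3 - <<'E'
from h import *
from cell import r
s=r.state(); print(s["force"],go(627.5,-104.8,29,98,s))
E
```

```text
clock: 9.1
ee_pos: [0.6241, -0.1052, 0.0451]
ee_rot: [0.657, 0.754, 0.0, 0.0]
force: [-0.1, 0.0, 0.7]
grip_width: 0.611
finger_force: 31.7
[-0.08606663  0.0393181   0.67344952] ('shift', array([-0. ,  3.4, 16.1]), 'turn', array([ 0.1,  0. , -0.1]))
```

```bash
python3 -m creep '[{"x":0,"y":0.0035,"z":0.007,"ax":0,"ay":0,"az":0,"fingers":0.4},{"x":0,"y":0.0035,"z":0.013,"ax":0,"ay":0,"az":0,"fingers":0.4},{"x":0,"y":0.0035,"z":0.015,"ax":0,"ay":0,"az":0,"fingers":0.4},{"x":0,"y":0.0035,"z":0.016,"ax":0,"ay":0,"az":0,"fingers":0.4},{"x":0,"y":0.0035,"z":0.016,"ax":0,"ay":0,"az":0,"fingers":0.4}]'
```

```text
clock: 9.52
ee_pos: [0.6281, -0.1048, 0.0302]
ee_rot: [0.657, 0.754, 0.001, 0.001]
force: [-1.7, 1.0, 4.8]
grip_width: 0.612
finger_force: 32.2
```

```bash
python3 -m creep '[{"x":0,"y":0,"z":0,"ax":0,"ay":0,"az":0,"fingers":0.66},{"x":0,"y":0,"z":0,"ax":0,"ay":0,"az":0,"fingers":0.74},{"x":0,"y":0,"z":0,"ax":0,"ay":0,"az":0,"fingers":0.8},{"x":0,"y":0,"z":0,"ax":0,"ay":0,"az":0,"fingers":0.8},{"x":0,"y":0,"z":-0.01,"ax":0,"ay":0,"az":0,"fingers":0.8},{"x":0,"y":0,"z":-0.04,"ax":0,"ay":0,"az":0,"fingers":0.8},{"x":0,"y":0,"z":-0.08,"ax":0,"ay":0,"az":0,"fingers":0.8},{"x":0,"y":0,"z":-0.09,"ax":0,"ay":0,"az":0,"fingers":0.8},{"x":0,"y":0,"z":-0.09,"ax":0,"ay":0,"az":0,"fingers":0.8}]'
python3 - <<'E'
from h import *
from cell import r
s=r.state(); print(go(455.5,-170,70,98,s))
E
```

```text
clock: 10.27
ee_pos: [0.6309, -0.1057, 0.1252]
ee_rot: [0.657, 0.754, 0.002, 0.005]
force: [0.3, -0.5, 0.3]
grip_width: 0.796
finger_force: 0.0
('shift', array([ -39.3, -183.1,   53.4]), 'turn', array([ 0.6,  0.3, -0.1]))
```

```bash
python3 -m creep '[{"x":-0.039,"y":-0.183,"z":0,"ax":0,"ay":0,"az":0,"fingers":0.7},{"x":-0.039,"y":-0.183,"z":0,"ax":0,"ay":0,"az":0,"fingers":0.7},{"x":-0.039,"y":-0.183,"z":0,"ax":0,"ay":0,"az":0,"fingers":0.7},{"x":-0.039,"y":-0.183,"z":0,"ax":0,"ay":0,"az":0,"fingers":0.7},{"x":-0.039,"y":-0.183,"z":0,"ax":0,"ay":0,"az":0,"fingers":0.7},{"x":-0.039,"y":-0.183,"z":0.03,"ax":0,"ay":0,"az":0,"fingers":0.7},{"x":-0.039,"y":-0.183,"z":0.048,"ax":0,"ay":0,"az":0,"fingers":0.7},{"x":-0.039,"y":-0.183,"z":0.048,"ax":0,"ay":0,"az":0,"fingers":0.7},{"x":-0.039,"y":-0.183,"z":0.048,"ax":0,"ay":0,"az":0,"fingers":0.7}]'
cat >> h.py <<'E'
def wcam(s,vision):
    d=vision.get_image("wrist"); T=np.eye(4); T[:3,:3]=R.from_quat(s["ee_rot"]).as_matrix(); T[:3,3]=s["ee_pos"]; d["extrinsics"]=T@d["T_tool_cam"]; return d
E
python3 - <<'E'
from h import *
from cell import r,vision
s=r.state()
d=wcam(s,vision)
hsv=cv2.cvtColor(d["frame"],cv2.COLOR_RGB2HSV); m=(hsv[...,1]<110)&(hsv[...,2]<85)
q=rect(d,m,(235,60,405,400),.018); print(q, go(q[0],q[1],25,98,s))
E
```

```text
clock: 11.02
ee_pos: [0.4497, -0.1677, 0.0688]
ee_rot: [0.657, 0.754, -0.0, -0.002]
force: [0.1, 0.2, 0.6]
grip_width: 0.703
finger_force: 0.0
[ 455.4 -168.3   40.2   36.4  -74.7] ('shift', array([-1.5,  5.7, 43.8]), 'turn', array([-0.2, -0.1, -0.1]))
```

```bash
python3 -m creep '[{"x":-0.0015,"y":0.0055,"z":0.01,"ax":0,"ay":0,"az":0,"fingers":0.7},{"x":-0.0015,"y":0.0055,"z":0.03,"ax":0,"ay":0,"az":0,"fingers":0.7},{"x":-0.0015,"y":0.0055,"z":0.04,"ax":0,"ay":0,"az":0,"fingers":0.7},{"x":-0.0015,"y":0.0055,"z":0.044,"ax":0,"ay":0,"az":0,"fingers":0.7},{"x":-0.0015,"y":0.0055,"z":0.044,"ax":0,"ay":0,"az":0,"fingers":0.25},{"x":-0.0015,"y":0.0055,"z":0.044,"ax":0,"ay":0,"az":0,"fingers":0.25},{"x":-0.0015,"y":0.0055,"z":0.044,"ax":0,"ay":0,"az":0,"fingers":0.25},{"x":-0.0015,"y":0.0055,"z":0.044,"ax":0,"ay":0,"az":0,"fingers":0.25},{"x":-0.0015,"y":0.0055,"z":0.044,"ax":0,"ay":0,"az":0,"fingers":0.25},{"x":-0.0015,"y":0.0055,"z":0.035,"ax":0,"ay":0,"az":0,"fingers":0.25},{"x":-0.0015,"y":0.0055,"z":0.005,"ax":0,"ay":0,"az":0,"fingers":0.25},{"x":-0.0015,"y":0.0055,"z":-0.025,"ax":0,"ay":0,"az":0,"fingers":0.25},{"x":-0.0015,"y":0.0055,"z":-0.06,"ax":0,"ay":0,"az":0,"fingers":0.25},{"x":-0.0015,"y":0.0055,"z":-0.06,"ax":0,"ay":0,"az":0,"fingers":0.25},{"x":-0.0015,"y":0.0055,"z":-0.06,"ax":0,"ay":0,"az":0,"fingers":0.25}]'
python3 - <<'E'
from h import *
from cell import r
s=r.state(); print(go(651.8,212.3,130,98,s))
E
```

```text
clock: 12.32
ee_pos: [0.4592, -0.1704, 0.1345]
ee_rot: [0.657, 0.754, 0.001, 0.004]
force: [-0.2, 0.6, -0.5]
grip_width: 0.428
finger_force: 30.2
('shift', array([352.7, 243.2,   4.4]), 'turn', array([ 0.4,  0.3, -0.1]))
```

```bash
python3 -m creep '[{"x":0.016,"y":0.011,"z":0,"ax":0,"ay":0,"az":0,"fingers":0.25},{"x":0.04,"y":0.028,"z":0,"ax":0,"ay":0,"az":0,"fingers":0.25},{"x":0.073,"y":0.05,"z":0,"ax":0,"ay":0,"az":0,"fingers":0.25},{"x":0.106,"y":0.073,"z":0,"ax":0,"ay":0,"az":0,"fingers":0.25},{"x":0.139,"y":0.096,"z":0,"ax":0,"ay":0,"az":0,"fingers":0.25},{"x":0.172,"y":0.119,"z":0,"ax":0,"ay":0,"az":0,"fingers":0.25},{"x":0.205,"y":0.141,"z":0,"ax":0,"ay":0,"az":0,"fingers":0.25},{"x":0.238,"y":0.164,"z":0,"ax":0,"ay":0,"az":0,"fingers":0.25},{"x":0.271,"y":0.187,"z":0,"ax":0,"ay":0,"az":0,"fingers":0.25},{"x":0.304,"y":0.21,"z":0,"ax":0,"ay":0,"az":0,"fingers":0.25},{"x":0.335,"y":0.231,"z":0,"ax":0,"ay":0,"az":0,"fingers":0.25},{"x":0.35,"y":0.241,"z":0,"ax":0,"ay":0,"az":0,"fingers":0.25},{"x":0.353,"y":0.243,"z":0.015,"ax":0,"ay":0,"az":0,"fingers":0.25},{"x":0.353,"y":0.243,"z":0.05,"ax":0,"ay":0,"az":0,"fingers":0.25},{"x":0.353,"y":0.243,"z":0.075,"ax":0,"ay":0,"az":0,"fingers":0.25},{"x":0.353,"y":0.243,"z":0.075,"ax":0,"ay":0,"az":0,"fingers":0.25},{"x":0.353,"y":0.243,"z":0.075,"ax":0,"ay":0,"az":0,"fingers":0.25},{"x":0.353,"y":0.243,"z":0.075,"ax":0,"ay":0,"az":0,"fingers":0.25}]'
python3 - <<'E'
from h import *
from cell import r
s=r.state(); print(s["force"],go(651.8,212.3,29,98,s))
E
```

```text
clock: 13.82
ee_pos: [0.6493, 0.2137, 0.0559]
ee_rot: [0.657, 0.754, 0.0, 0.0]
force: [0.3, -0.3, 0.6]
grip_width: 0.428
finger_force: 30.2
[ 0.28154903 -0.34902594  0.62587672] ('shift', array([-1.7,  2.3, 26.9]), 'turn', array([ 0. , -0. , -0.1]))
```

```bash
python3 -m creep '[{"x":-0.0015,"y":0.0025,"z":0.01,"ax":0,"ay":0,"az":0,"fingers":0.25},{"x":-0.0015,"y":0.0025,"z":0.02,"ax":0,"ay":0,"az":0,"fingers":0.25},{"x":-0.0015,"y":0.0025,"z":0.024,"ax":0,"ay":0,"az":0,"fingers":0.25},{"x":-0.0015,"y":0.0025,"z":0.026,"ax":0,"ay":0,"az":0,"fingers":0.25},{"x":-0.0015,"y":0.0025,"z":0.027,"ax":0,"ay":0,"az":0,"fingers":0.25},{"x":-0.0015,"y":0.0025,"z":0.027,"ax":0,"ay":0,"az":0,"fingers":0.25}]'
```

```text
clock: 14.32
ee_pos: [0.6519, 0.2124, 0.0296]
ee_rot: [0.657, 0.754, -0.0, 0.0]
force: [-2.4, -0.8, 4.1]
grip_width: 0.427
finger_force: 30.6
```

```bash
python3 -m creep '[{"x":0,"y":0,"z":0,"ax":0,"ay":0,"az":0,"fingers":0.48},{"x":0,"y":0,"z":0,"ax":0,"ay":0,"az":0,"fingers":0.55},{"x":0,"y":0,"z":0,"ax":0,"ay":0,"az":0,"fingers":0.62},{"x":0,"y":0,"z":0,"ax":0,"ay":0,"az":0,"fingers":0.62},{"x":0,"y":0,"z":-0.01,"ax":0,"ay":0,"az":0,"fingers":0.62},{"x":0,"y":0,"z":-0.04,"ax":0,"ay":0,"az":0,"fingers":0.62},{"x":0,"y":0,"z":-0.08,"ax":0,"ay":0,"az":0,"fingers":0.7},{"x":0,"y":0,"z":-0.09,"ax":0,"ay":0,"az":0,"fingers":0.8},{"x":0,"y":0,"z":-0.09,"ax":0,"ay":0,"az":0,"fingers":0.9}]'
python3 - <<'E'
from h import *
from cell import r
s=r.state(); print(go(374.7,290.4,70,98,s))
E
```

```text
clock: 15.07
ee_pos: [0.6556, 0.2136, 0.1259]
ee_rot: [0.657, 0.754, 0.005, 0.004]
force: [0.3, 0.7, 0.1]
grip_width: 0.898
finger_force: 0.0
('shift', array([ 114.6, -268.4,   52.7]), 'turn', array([ 0.7, -0.1, -0.1]))
```

```bash
python3 -m creep '[{"x":0.115,"y":-0.265,"z":0,"ax":0,"ay":0,"az":0,"fingers":0.95},{"x":0.115,"y":-0.265,"z":0,"ax":0,"ay":0,"az":0,"fingers":0.95},{"x":0.115,"y":-0.265,"z":0,"ax":0,"ay":0,"az":0,"fingers":0.95},{"x":0.115,"y":-0.265,"z":0,"ax":0,"ay":0,"az":0,"fingers":0.95},{"x":0.115,"y":-0.265,"z":0,"ax":0,"ay":0,"az":0,"fingers":0.95},{"x":0.115,"y":-0.265,"z":0,"ax":0,"ay":0,"az":0,"fingers":0.95},{"x":0.115,"y":-0.265,"z":0,"ax":0,"ay":0,"az":0,"fingers":0.95},{"x":0.115,"y":-0.265,"z":0.03,"ax":0,"ay":0,"az":0,"fingers":0.95},{"x":0.115,"y":-0.265,"z":0.045,"ax":0,"ay":0,"az":0,"fingers":0.95},{"x":0.115,"y":-0.265,"z":0.045,"ax":0,"ay":0,"az":0,"fingers":0.95},{"x":0.115,"y":-0.265,"z":0.045,"ax":0,"ay":0,"az":0,"fingers":0.95}]'
python3 - <<'E'
from h import *
from cell import r,vision
s=r.state()
d=wcam(s,vision); cv2.imwrite("pics/wr4.png",d["frame"][:,:,::-1])
hsv=cv2.cvtColor(d["frame"],cv2.COLOR_RGB2HSV); m=(hsv[...,1]<70)&(hsv[...,2]>90)
q=rect(d,m,(215,60,425,400),.024); print(q, go(q[0],q[1],26,98,s))
E
```

```text
clock: 15.98
ee_pos: [0.3724, 0.2897, 0.0723]
ee_rot: [0.657, 0.754, -0.001, -0.0]
force: [0.7, -0.1, 0.2]
grip_width: 0.949
finger_force: 0.0
[374.7 294.9  57.1  52.5 -79.5] ('shift', array([ 4.9,  3.1, 46.2]), 'turn', array([-0.1,  0.1, -0.1]))
```

View pics/wr4.png

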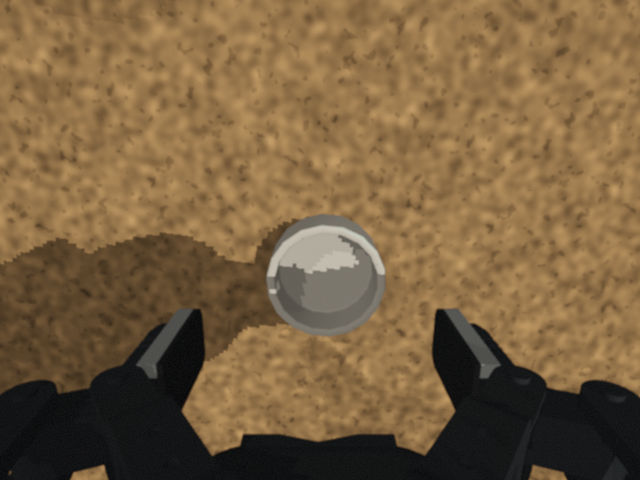

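The well is at (326,275), slightly right of the fingers' midline.

```bash
python3 -m creep '[{"x":0.003,"y":0.003,"z":0.01,"ax":0,"ay":0,"az":0,"fingers":0.95},{"x":0.003,"y":0.003,"z":0.03,"ax":0,"ay":0,"az":0,"fingers":0.95},{"x":0.003,"y":0.003,"z":0.042,"ax":0,"ay":0,"az":0,"fingers":0.95},{"x":0.003,"y":0.003,"z":0.046,"ax":0,"ay":0,"az":0,"fingers":0.95},{"x":0.003,"y":0.003,"z":0.046,"ax":0,"ay":0,"az":0,"fingers":0.4},{"x":0.003,"y":0.003,"z":0.046,"ax":0,"ay":0,"az":0,"fingers":0.4},{"x":0.003,"y":0.003,"z":0.046,"ax":0,"ay":0,"az":0,"fingers":0.4},{"x":0.003,"y":0.003,"z":0.046,"ax":0,"ay":0,"az":0,"fingers":0.4},{"x":0.003,"y":0.003,"z":0.046,"ax":0,"ay":0,"az":0,"fingers":0.4},{"x":0.003,"y":0.003,"z":0.046,"ax":0,"ay":0,"az":0,"fingers":0.4},{"x":0.003,"y":0.003,"z":0.036,"ax":0,"ay":0,"az":0,"fingers":0.4},{"x":0.003,"y":0.003,"z":0.006,"ax":0,"ay":0,"az":0,"fingers":0.4},{"x":0.003,"y":0.003,"z":-0.025,"ax":0,"ay":0,"az":0,"fingers":0.4},{"x":0.003,"y":0.003,"z":-0.055,"ax":0,"ay":0,"az":0,"fingers":0.4},{"x":0.003,"y":0.003,"z":-0.055,"ax":0,"ay":0,"az":0,"fingers":0.4},{"x":0.003,"y":0.003,"z":-0.055,"ax":0,"ay":0,"az":0,"fingers":0.4}]' 35
python3 - <<'E'
from h import *
from cell import r
s=r.state(); print(go(669.4,133.8,130,98,s))
E
```

```text
clock: 17.37
ee_pos: [0.3776, 0.2945, 0.1312]
ee_rot: [0.657, 0.754, 0.003, 0.001]
force: [-0.1, -0.5, -1.3]
grip_width: 0.616
finger_force: 37.1
('shift', array([-199.3,  266.9,    2.1]), 'turn', array([ 0.3, -0.1, -0.1]))
```

```bash
python3 -m creep '[{"x":-0.012,"y":0.016,"z":0,"ax":0,"ay":0,"az":0,"fingers":0.4},{"x":-0.031,"y":0.041,"z":0,"ax":0,"ay":0,"az":0,"fingers":0.4},{"x":-0.055,"y":0.073,"z":0,"ax":0,"ay":0,"az":0,"fingers":0.4},{"x":-0.079,"y":0.105,"z":0,"ax":0,"ay":0,"az":0,"fingers":0.4},{"x":-0.103,"y":0.137,"z":0,"ax":0,"ay":0,"az":0,"fingers":0.4},{"x":-0.127,"y":0.169,"z":0,"ax":0,"ay":0,"az":0,"fingers":0.4},{"x":-0.151,"y":0.201,"z":0,"ax":0,"ay":0,"az":0,"fingers":0.4},{"x":-0.175,"y":0.233,"z":0,"ax":0,"ay":0,"az":0,"fingers":0.4},{"x":-0.193,"y":0.257,"z":0,"ax":0,"ay":0,"az":0,"fingers":0.4},{"x":-0.199,"y":0.267,"z":0.005,"ax":0,"ay":0,"az":0,"fingers":0.4},{"x":-0.199,"y":0.267,"z":0.03,"ax":0,"ay":0,"az":0,"fingers":0.4},{"x":-0.199,"y":0.267,"z":0.06,"ax":0,"ay":0,"az":0,"fingers":0.4},{"x":-0.199,"y":0.267,"z":0.075,"ax":0,"ay":0,"az":0,"fingers":0.4},{"x":-0.199,"y":0.267,"z":0.075,"ax":0,"ay":0,"az":0,"fingers":0.4},{"x":-0.199,"y":0.267,"z":0.075,"ax":0,"ay":0,"az":0,"fingers":0.4},{"x":-0.199,"y":0.267,"z":0.075,"ax":0,"ay":0,"az":0,"fingers":0.4}]'
python3 - <<'E'
from h import *
from cell import r
s=r.state(); print(s["force"],go(669.4,133.8,29.5,98,s))
E
```

```text
clock: 18.7
ee_pos: [0.6679, 0.1333, 0.0535]
ee_rot: [0.657, 0.754, -0.0, -0.0]
force: [1.9, -0.1, -0.0]
grip_width: 0.619
finger_force: 37.1
[ 1.91141264 -0.13335693 -0.0189575 ] ('shift', array([ 0.3,  1.6, 24. ]), 'turn', array([-0. , -0. , -0.1]))
```

```bash
python3 -m creep '[{"x":0,"y":0.0015,"z":0.01,"ax":0,"ay":0,"az":0,"fingers":0.4},{"x":0,"y":0.0015,"z":0.018,"ax":0,"ay":0,"az":0,"fingers":0.4},{"x":0,"y":0.0015,"z":0.022,"ax":0,"ay":0,"az":0,"fingers":0.4},{"x":0,"y":0.0015,"z":0.024,"ax":0,"ay":0,"az":0,"fingers":0.4},{"x":0,"y":0.0015,"z":0.024,"ax":0,"ay":0,"az":0,"fingers":0.4},{"x":0,"y":0.0015,"z":0.024,"ax":0,"ay":0,"az":0,"fingers":0.4}]'
```

```text
clock: 19.2
ee_pos: [0.6698, 0.1335, 0.0317]
ee_rot: [0.657, 0.754, 0.001, 0.001]
force: [-2.4, 0.2, 6.7]
grip_width: 0.613
finger_force: 37.7
```

```bash
python3 -m creep '[{"x":0,"y":0,"z":0,"ax":0,"ay":0,"az":0,"fingers":0.66},{"x":0,"y":0,"z":0,"ax":0,"ay":0,"az":0,"fingers":0.74},{"x":0,"y":0,"z":0,"ax":0,"ay":0,"az":0,"fingers":0.8},{"x":0,"y":0,"z":0,"ax":0,"ay":0,"az":0,"fingers":0.8},{"x":0,"y":0,"z":-0.01,"ax":0,"ay":0,"az":0,"fingers":0.8},{"x":0,"y":0,"z":-0.04,"ax":0,"ay":0,"az":0,"fingers":0.8},{"x":0,"y":0,"z":-0.08,"ax":0,"ay":0,"az":0,"fingers":0.8},{"x":0,"y":0,"z":-0.09,"ax":0,"ay":0,"az":0,"fingers":0.7},{"x":0,"y":0,"z":-0.09,"ax":0,"ay":0,"az":0,"fingers":0.6}]'
python3 - <<'E'
from h import *
from cell import r
s=r.state(); print(go(451.5,138,100,69.5,s))
E
```

```text
clock: 19.95
ee_pos: [0.6732, 0.1338, 0.1267]
ee_rot: [0.657, 0.754, 0.004, 0.004]
force: [0.8, -0.0, 0.3]
grip_width: 0.604
finger_force: 0.0
('shift', array([  34.6, -219.4,   24. ]), 'turn', array([ 0.7, -0.1, 28.4]))
```

```bash
python3 -m creep '[{"x":0.035,"y":-0.218,"z":0,"ax":0,"ay":0,"az":28.5,"fingers":0.6},{"x":0.035,"y":-0.218,"z":0,"ax":0,"ay":0,"az":28.5,"fingers":0.6},{"x":0.035,"y":-0.218,"z":0,"ax":0,"ay":0,"az":28.5,"fingers":0.6},{"x":0.035,"y":-0.218,"z":0,"ax":0,"ay":0,"az":28.5,"fingers":0.6},{"x":0.035,"y":-0.218,"z":0,"ax":0,"ay":0,"az":28.5,"fingers":0.6},{"x":0.035,"y":-0.218,"z":0,"ax":0,"ay":0,"az":28.5,"fingers":0.6},{"x":0.035,"y":-0.218,"z":0.02,"ax":0,"ay":0,"az":28.5,"fingers":0.6},{"x":0.035,"y":-0.218,"z":0.02,"ax":0,"ay":0,"az":28.5,"fingers":0.6},{"x":0.035,"y":-0.218,"z":0.02,"ax":0,"ay":0,"az":28.5,"fingers":0.6}]'
python3 - <<'E'
from h import *
from cell import r,vision
s=r.state(); print(go(451.5,138,24,69.5,s))
d=wcam(s,vision); cv2.imwrite("pics/wr5.png",d["frame"][:,:,::-1]); np.savez("pics/wr5.npz",**d)
E
```

```text
clock: 20.7
ee_pos: [0.4473, 0.1379, 0.098]
ee_rot: [0.822, 0.569, -0.001, -0.001]
force: [-0.8, 0.5, -0.3]
grip_width: 0.599
finger_force: 0.0
('shift', array([ 1.7,  4.1, 74. ]), 'turn', array([-0.1,  0.1, -0.1]))
```

View pics/wr5.png

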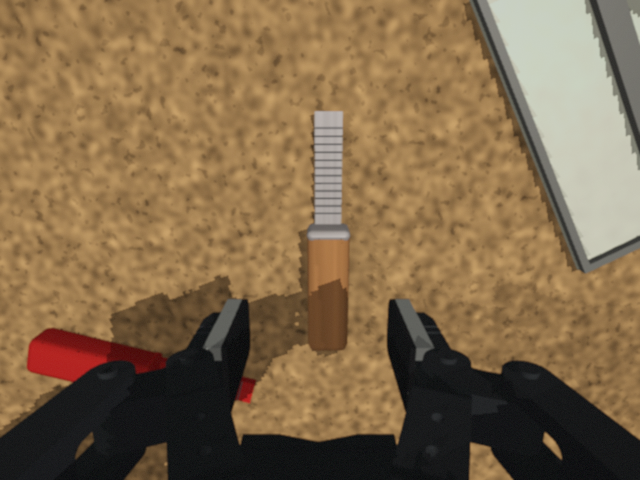

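The file stands upright in the view: blade tip at (329,112), ferrule at (328,230) and handle end at (327,350). The red look-alike's tip, at (250,390), is near the left finger.

Run:
```python
from h import *
d=dict(np.load("pics/wr5.npz")); T=d["extrinsics"]@np.linalg.inv(d["T_tool_cam"])
for n,u,v,z in [("tip",329,112,.005),("ferr",328,226,.018),("end",327,352,.014),("redtip",255,388,.004),("redtip2",248,403,.004),("redblade",165,365,.004)]:
    w=to_world(d,[[u,v]],z)[0]; t=np.linalg.inv(T)@np.r_[w,z,1]; print(n,(w*1000).round(1),"tool",(t[:2]*1000).round(1))
```

```text
tip [479.  207.2] tool [76.2  5.5]
ferr [459.1 155.4] tool [20.7  5.1]
end [433.   85.5] tool [-54.    5.3]
redtip [381.1  71.8] tool [-85.1 -38.4]
redtip2 [372.8  63.3] tool [-95.9 -43.2]
redblade [336.6 105.5] tool [-69.1 -91.9]
```

```bash
python3 -m creep '[{"x":0.001,"y":0.005,"z":0.03,"ax":0,"ay":0,"az":0,"fingers":0.6},{"x":0.001,"y":0.005,"z":0.055,"ax":0,"ay":0,"az":0,"fingers":0.6},{"x":0.001,"y":0.005,"z":0.069,"ax":0,"ay":0,"az":0,"fingers":0.6},{"x":0.001,"y":0.005,"z":0.073,"ax":0,"ay":0,"az":0,"fingers":0.6},{"x":0.001,"y":0.005,"z":0.073,"ax":0,"ay":0,"az":0,"fingers":0.1},{"x":0.001,"y":0.005,"z":0.073,"ax":0,"ay":0,"az":0,"fingers":0.1},{"x":0.001,"y":0.005,"z":0.073,"ax":0,"ay":0,"az":0,"fingers":0.1},{"x":0.001,"y":0.005,"z":0.073,"ax":0,"ay":0,"az":0,"fingers":0.1},{"x":0.001,"y":0.005,"z":0.073,"ax":0,"ay":0,"az":0,"fingers":0.1},{"x":0.001,"y":0.005,"z":0.073,"ax":0,"ay":0,"az":0,"fingers":0.1},{"x":0.001,"y":0.005,"z":0.073,"ax":0,"ay":0,"az":0,"fingers":0.1}]'
```

```text
clock: 21.67
ee_pos: [0.4553, 0.1375, 0.028]
ee_rot: [0.822, 0.569, 0.002, 0.001]
force: [1.5, 0.2, 5.3]
grip_width: 0.243
finger_force: 37.3
```

```bash
python3 -m creep '[{"x":0,"y":0,"z":-0.01,"ax":0,"ay":0,"az":0,"fingers":0.1},{"x":0,"y":0,"z":-0.03,"ax":0,"ay":0,"az":0,"fingers":0.1},{"x":0,"y":0,"z":-0.055,"ax":0,"ay":0,"az":0,"fingers":0.1},{"x":0,"y":0,"z":-0.07,"ax":0,"ay":0,"az":0,"fingers":0.1},{"x":0,"y":0,"z":-0.07,"ax":0,"ay":0,"az":0,"fingers":0.1},{"x":0,"y":0,"z":-0.07,"ax":0,"ay":0,"az":0,"fingers":0.1}]'
python3 - <<'E'
from h import *
from cell import r
s=r.state(); print(go(596.4,149.6,90,98,s))
E
```

```text
clock: 22.17
ee_pos: [0.4542, 0.1374, 0.0971]
ee_rot: [0.822, 0.569, 0.001, 0.0]
force: [-0.3, -0.1, -0.7]
grip_width: 0.244
finger_force: 36.6
('shift', array([ 61.5, 128.8,   7.3]), 'turn', array([  0.1,  -0. , -28.6]))
```

```bash
python3 -m creep '[{"x":0.007,"y":0.014,"z":0,"ax":0,"ay":0,"az":-3,"fingers":0.1},{"x":0.018,"y":0.037,"z":0,"ax":0,"ay":0,"az":-8,"fingers":0.1},{"x":0.03,"y":0.062,"z":0,"ax":0,"ay":0,"az":-14,"fingers":0.1},{"x":0.042,"y":0.087,"z":0,"ax":0,"ay":0,"az":-20,"fingers":0.1},{"x":0.053,"y":0.11,"z":0,"ax":0,"ay":0,"az":-25,"fingers":0.1},{"x":0.06,"y":0.124,"z":0,"ax":0,"ay":0,"az":-28,"fingers":0.1},{"x":0.0615,"y":0.129,"z":0.01,"ax":0,"ay":0,"az":-28.6,"fingers":0.1},{"x":0.0615,"y":0.129,"z":0.03,"ax":0,"ay":0,"az":-28.6,"fingers":0.1},{"x":0.0615,"y":0.129,"z":0.045,"ax":0,"ay":0,"az":-28.6,"fingers":0.1},{"x":0.0615,"y":0.129,"z":0.045,"ax":0,"ay":0,"az":-28.6,"fingers":0.1},{"x":0.0615,"y":0.129,"z":0.045,"ax":0,"ay":0,"az":-28.6,"fingers":0.1},{"x":0.0615,"y":0.129,"z":0.045,"ax":0,"ay":0,"az":-28.6,"fingers":0.1}]'
python3 - <<'E'
from h import *
from cell import r,vision
s=r.state(); print(s["force"],go(596.4,149.6,31,98,s))
d=vision.get_image("scene"); cv2.imwrite("pics/sc3.png",cv2.resize(d["frame"][150:300,340:540,::-1],None,fx=4,fy=4))
E
```

```text
clock: 23.17
ee_pos: [0.5951, 0.1493, 0.0508]
ee_rot: [0.656, 0.755, -0.001, -0.001]
force: [0.7, -0.3, -0.5]
grip_width: 0.247
finger_force: 36.6
[ 0.65454778 -0.28895649 -0.47569204] ('shift', array([ 0.1,  1.3, 19.8]), 'turn', array([-0.1, -0. , -0. ]))
```

View pics/sc3.png

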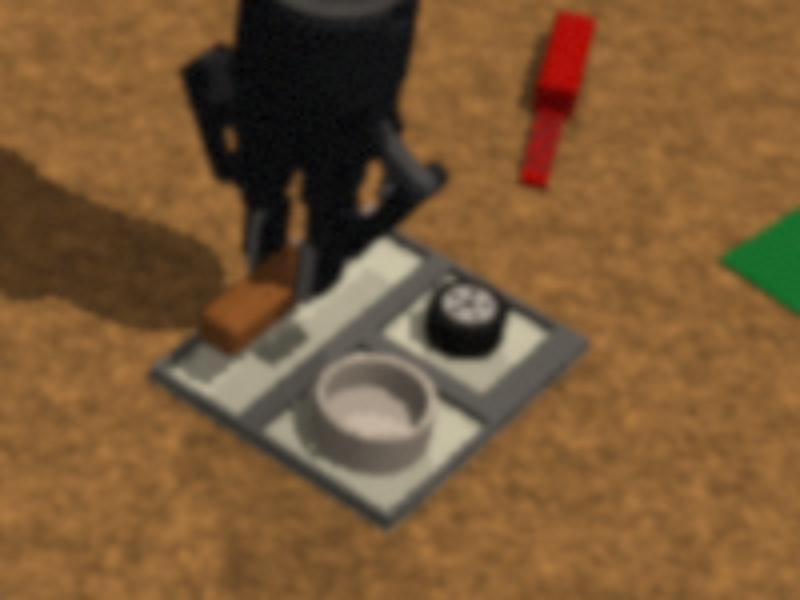

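The file hangs over its bay at about (300,290) in the crop. The well and the small wheel lie inside their bays at (370,410) and (465,320).

```bash
python3 -m creep '[{"x":0,"y":0.001,"z":0.008,"ax":0,"ay":0,"az":0,"fingers":0.1},{"x":0,"y":0.001,"z":0.014,"ax":0,"ay":0,"az":0,"fingers":0.1},{"x":0,"y":0.001,"z":0.018,"ax":0,"ay":0,"az":0,"fingers":0.1},{"x":0,"y":0.001,"z":0.02,"ax":0,"ay":0,"az":0,"fingers":0.1},{"x":0,"y":0.001,"z":0.02,"ax":0,"ay":0,"az":0,"fingers":0.1},{"x":0,"y":0.001,"z":0.02,"ax":0,"ay":0,"az":0,"fingers":0.1}]'
```

```text
clock: 23.72
ee_pos: [0.5971, 0.1496, 0.0312]
ee_rot: [0.656, 0.755, -0.0, -0.0]
force: [0.0, -0.9, 0.8]
grip_width: 0.244
finger_force: 36.6
```

```bash
python3 -m creep '[{"x":0,"y":0,"z":0.0007,"ax":0,"ay":0,"az":0,"fingers":0.1},{"x":0,"y":0,"z":0.0014,"ax":0,"ay":0,"az":0,"fingers":0.1},{"x":0,"y":0,"z":0.0014,"ax":0,"ay":0,"az":0,"fingers":0.1},{"x":0,"y":0,"z":0.0014,"ax":0,"ay":0,"az":0,"fingers":0.1}]'
```

```text
clock: 24.05
ee_pos: [0.5972, 0.1496, 0.031]
ee_rot: [0.656, 0.755, 0.0, 0.0]
force: [-1.9, -1.2, 5.6]
grip_width: 0.244
finger_force: 37.3
```

```bash
python3 -m creep '[{"x":0,"y":0,"z":0,"ax":0,"ay":0,"az":0,"fingers":0.3},{"x":0,"y":0,"z":0,"ax":0,"ay":0,"az":0,"fingers":0.36},{"x":0,"y":0,"z":0,"ax":0,"ay":0,"az":0,"fingers":0.4},{"x":0,"y":0,"z":0,"ax":0,"ay":0,"az":0,"fingers":0.4},{"x":0,"y":0,"z":-0.01,"ax":0,"ay":0,"az":0,"fingers":0.4},{"x":0,"y":0,"z":-0.04,"ax":0,"ay":0,"az":0,"fingers":0.4},{"x":0,"y":0,"z":-0.08,"ax":0,"ay":0,"az":0,"fingers":0.4},{"x":0,"y":0,"z":-0.1,"ax":0,"ay":0,"az":0,"fingers":0.4},{"x":0.02,"y":-0.04,"z":-0.12,"ax":0,"ay":0,"az":0,"fingers":0.4},{"x":0.02,"y":-0.08,"z":-0.12,"ax":0,"ay":0,"az":0,"fingers":0.4},{"x":0.02,"y":-0.12,"z":-0.12,"ax":0,"ay":0,"az":0,"fingers":0.4},{"x":0.02,"y":-0.16,"z":-0.12,"ax":0,"ay":0,"az":0,"fingers":0.4},{"x":0.02,"y":-0.2,"z":-0.12,"ax":0,"ay":0,"az":0,"fingers":0.4},{"x":0.02,"y":-0.24,"z":-0.12,"ax":0,"ay":0,"az":0,"fingers":0.4},{"x":0.02,"y":-0.26,"z":-0.12,"ax":0,"ay":0,"az":0,"fingers":0.4},{"x":0.02,"y":-0.26,"z":-0.12,"ax":0,"ay":0,"az":0,"fingers":0.4}]'
python3 - <<'E'
from h import *
from cell import vision
d=vision.get_image("top"); np.savez("pics/top1.npz",**d); f=d["frame"]
cv2.imwrite("pics/top1.png",cv2.resize(f[180:270,195:445,::-1],None,fx=3.2,fy=3.2,interpolation=cv2.INTER_CUBIC))
hsv=cv2.cvtColor(f,cv2.COLOR_RGB2HSV); H,S,V=[hsv[...,i].astype(int) for i in range(3)]
red=((H<6)|(H>172))&(S>150)&(V>70); dark=(V<70)&(S<120)
m=red.copy(); m[:195]=0;m[250:]=0;m[:,371:]&=True;m[:,:371]=0;m[:,440:]=0
v,u=np.nonzero(m); print("shell",cv2.minAreaRect(to_world(d,np.c_[u,v],.019).astype(np.float32)*1000),"want 642.3,-209.5")
print("big",rect(d,dark,(335,205,375,245),.02),"want 627.6 -105"); print("small",rect(d,dark,(210,200,240,235),.02),"want 651.8 212.3")
E
```

```text
clock: 25.38
ee_pos: [0.3331, 0.1329, 0.1502]
ee_rot: [0.656, 0.755, -0.0, -0.0]
force: [1.0, 0.3, 0.5]
grip_width: 0.399
finger_force: 0.0
shell ((640.7178344726562, -210.2357635498047), (45.81632614135742, 98.92699432373047), 7.74280309677124) want 642.3,-209.5
big [ 624.8 -103.3   53.8   51.2  -44.8] want 627.6 -105
small [649.  210.4  38.8  34.3  27.5] want 651.8 212.3
```

View pics/top1.png

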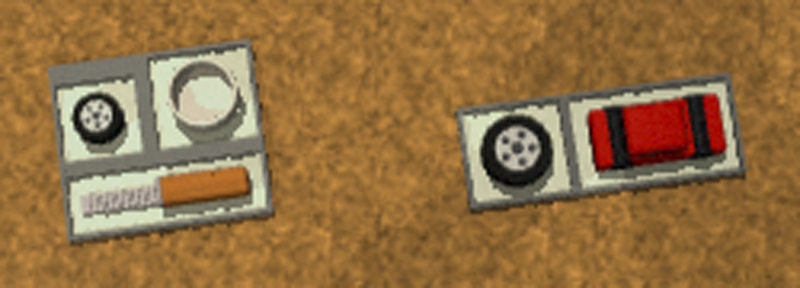

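All five things lie in their bays: small wheel (97,117), well (203,97), file (82–250, about 190), big wheel (517,150) and shell (657,132). Every measured offset is within about 3.5 mm.

```bash
python3 -c "
from cell import ticket
print(ticket.job_done())"
```

```text
the job is handed in; nothing more can be done
None
```

I set all five things down in their bays and handed the job in at about 25 s. The final picture shows each in its proper bay and the robot clear; I did not re-check the glue bottle or paint jar in a picture, and the hand-in gave no verdict.

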